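Seat the row of domed plugs on a gearbox valve body with the fingertips

TASK

Run your fingertips lightly along the curved row of five domed steel plugs on the valve body, starting at the end by the round solenoid can and taking them one after another, so that each plug goes fully home. Do not pick up, shove or lean hard on the valve body, leave the loose spool standing on it and the other things as they are, and finish clear of everything.

Things in the scene. Friction and masses are not known exactly. Their poses are not given: they have to be found in the camera images.
- valve_body: gearbox valve body, a loose 2.6 kg aluminium block 220 x 130 mm with a dark steel plate on top, flat on the table at any yaw; origin at the centre of its underside, x along its length, z up; plate top 40 mm above the origin. Five domed steel plugs stand in one row on it, an arc of radius 110 mm, 40 mm apart. Bolt heads (12 mm diameter, 5 mm tall) stand 35 mm or more from the row
- solenoid_top (a point): top middle of the round solenoid can fixed on the plate (24 mm diameter, 28 mm tall); it stands about 38 mm from plug 1 and marks the starting end of the row
- plug1 (a joint): how far domed plug 1 of the row (nearest the solenoid can) is pressed in, m: 0 = crown 5.5 mm above the plate, 0.004 = fully home, crown 1.5 mm above the plate. Stays where it is pushed; moves straight down under about 1.5 N
- plug1_top (a point): the crown (top middle) of domed plug 1, a smooth spherical cap of radius 18 mm, about 26 mm across at the plate; the point goes down with the plug. A fingertip drawn sideways across the dome, at the height of a fully home crown, also pushes it down
- plug2 (a joint): how far domed plug 2 of the row (counted from the solenoid can) is pressed in, m: 0 = crown 5.5 mm above the plate, 0.004 = fully home, crown 1.5 mm above the plate. Stays where it is pushed; moves straight down under about 1.5 N
- plug2_top (a point): the crown (top middle) of domed plug 2, a smooth spherical cap of radius 18 mm, about 26 mm across at the plate; the point goes down with the plug. A fingertip drawn sideways across the dome, at the height of a fully home crown, also pushes it down
- plug3 (a joint): how far domed plug 3 of the row (counted from the solenoid can) is pressed in, m: 0 = crown 5.5 mm above the plate, 0.004 = fully home, crown 1.5 mm above the plate. Stays where it is pushed; moves straight down under about 1.5 N
- plug3_top (a point): the crown (top middle) of domed plug 3, a smooth spherical cap of radius 18 mm, about 26 mm across at the plate; the point goes down with the plug. A fingertip drawn sideways across the dome, at the height of a fully home crown, also pushes it down
- plug4 (a joint): how far domed plug 4 of the row (counted from the solenoid can) is pressed in, m: 0 = crown 5.5 mm above the plate, 0.004 = fully home, crown 1.5 mm above the plate. Stays where it is pushed; moves straight down under about 1.5 N
- plug4_top (a point): the crown (top middle) of domed plug 4, a smooth spherical cap of radius 18 mm, about 26 mm across at the plate; the point goes down with the plug. A fingertip drawn sideways across the dome, at the height of a fully home crown, also pushes it down
- plug5 (a joint): how far domed plug 5 of the row (farthest from the solenoid can) is pressed in, m: 0 = crown 5.5 mm above the plate, 0.004 = fully home, crown 1.5 mm above the plate. Stays where it is pushed; moves straight down under about 1.5 N
- plug5_top (a point): the crown (top middle) of domed plug 5, a smooth spherical cap of radius 18 mm, about 26 mm across at the plate; the point goes down with the plug. A fingertip drawn sideways across the dome, at the height of a fully home crown, also pushes it down
- spool: bystander: a loose steel valve spool, 18 mm diameter and 36 mm tall, standing on the plate beside the row (near x 22, y -40 mm of the valve body); origin at the centre of its underside
- bolt_tub: bystander: a pink open tub of bolts, 150 x 150 x 80 mm, on the table; origin at the centre of its underside
- ratchet: bystander: a steel ratchet handle with a black grip lying on the table, 216 mm long, up to 42 mm tall; origin at the middle of its underside, its x axis along it towards the black grip
- screwdriver: bystander: a screwdriver with a red handle lying on the table beside the valve body, about 200 mm long, its handle to its -x

How it is judged (in metres and radians):
On the way, in this order (a step that is already met when the one before it is completed fails the run):
1. plug 1 from the solenoid end is home, the ones after it not yet (value of joint plug1 above 0.0028 m), for 0.05 s.
2. plug 2 from the solenoid end is home, the ones after it not yet (value of joint plug2 above 0.0028 m), for 0.05 s.
3. plug 3 from the solenoid end is home, the ones after it not yet (value of joint plug3 above 0.0028 m), for 0.05 s.
4. plug 4 from the solenoid end is home, the ones after it not yet (value of joint plug4 above 0.0028 m), for 0.05 s.
5. plug 5 from the solenoid end is home, the ones after it not yet (value of joint plug5 above 0.0028 m), for 0.05 s.
At the end, for the whole second after the job is handed in: all five plugs are pressed in by more than 2.8 of their 4 mm, done in order from the solenoid end; the valve body lies flat within 20 mm of where it was, the spool stands upright within 20 mm of where it was, and tub, ratchet and screwdriver are within 20 mm of where they were (value of joint each of plug1, plug2, plug3, plug4, plug5 above 0.0028 m and distance of each of valve_body, spool, bolt_tub, ratchet, screwdriver from where it was at the start of the episode below 0.02 m and angle between valve_body's own z axis and vertical below 0.05 rad and linear speed of each of valve_body, spool below 0.01 m/s and angle between spool's own z axis and vertical below 0.15 rad); the robot touches nothing.
It fails at once if the valve body is shoved or lifted more than 20 mm, or tipped (distance of valve_body from where it was at the start of the episode above 0.02 m or angle between valve_body's own z axis and vertical above 0.08 rad).
It fails at once if the fingers lean on the valve body or its plugs with more than 60 N (contact force between the fingers and valve_body above 60 N).
It fails at once if the spool is knocked over, shoved or lifted more than 20 mm (distance of spool from where it was at the start of the episode above 0.02 m or angle between spool's own z axis and vertical above 0.3 rad).
It fails at once if the tub, ratchet or screwdriver is shoved or lifted more than 20 mm (distance of any of bolt_tub, ratchet, screwdriver from where it was at the start of the episode above 0.02 m).
It also fails if it takes over 42 s, if anything falls off the work surface, if the arm or the gripper's body presses on something with over 40 N, if the wrist force passes 120 N, or if a joint passes its speed limit or range.

ROBOT

A 6-joint arm with a two-finger parallel gripper is mounted at the origin on the work surface. World frame = base frame: x ahead of the robot, y to its left, z up, the work surface at z = 0. Lengths are in mm, angles in rad, forces in N, time in s.
With the tool pointing down it reaches from about 425 to 925 mm from the base axis. Payload 12.5 kg.
Tool frame: the origin (TCP) lies midway between the tips of the shut fingers; the grasp point (between the pads) lies 19 mm behind it; z points along the fingers, y is the line along which they close (so a half turn about z gives the same grasp; the last joint's range is limited). The gripper opens to 85 mm and grips with 20 to 120 N. Pads are 22 mm wide; open, the fingers measure 114 mm over their backs; the gripper's body (76 mm by 85 mm) begins 54 mm behind the grasp point. The pads swing forward as they close: fully open they stand 13 mm farther back than shut.
Start: joints at [1.188, 0.491, 1.559, -0, 1.092, -0.106], TCP at [170.781, 601.231, 231.327] pointing down, gripper open.
Joint ranges: [-3.1, 3.1], [-0.84, 2.19], [0.05, 2.79], [-1.13, 4.28], [0.06, 2.93], [-2.69, 2.69]. Speed limits (rad/s): [2.22, 2.22, 2.79, 3.14, 3.14, 3.14].

INTERFACE

Orientations are given as a 3x3 rotation matrix whose columns are the frame's x, y, z axes.
In Python, from workcell import env gives the robot as it stands.
- The arm moves only by the tool move_arm, never from a script. Its argument "series" is one flat list of numbers, 7 for each row, row after row: the finger opening in cm, from 0 to 8.54, then the shift along the tool's x, y, z in cm, then the turn, a rotation vector about the tool's x, y, z in rad. A call has 1 to 8 rows; each row is the pose to reach, as a shift and turn from the pose commanded when the call began, along the tool's axes at that moment; what a row does not reach only later rows make up. A row lasts 1/12 s, in which the tool goes at most 41.7 mm and 7.16 degrees, less where a joint would pass 70% of its speed; a pose out of reach is approached as far as the arm can. A call with a gripper value outside its range is refused whole. The fingers move at their own pace and stop on an object; "force" is the grip in N (left out, the last holds). Time passes only in rows, so rows that repeat a pose let the fingers close. It gives the time, the measured TCP pose, the force, the opening and the grip force at its end, in the units of the state.
- env.state(): the state, without advancing time (a new reading comes with each control period).
- env.get_image(name): name is "scene" or "side" or "wrist"; returns the picture (480x640x3 uint8, red, green, blue); there is no depth.
- env.get_calibration(name): a dict with "fovy" (degrees; the focal length in pixels is half the picture's height over the tangent of half this angle, whatever the lens; pixels are square), "cx", "cy" (the principal point, pixels), "R" (3x3) and "t" (3): a world point X has camera coordinates R X + t; the wrist camera has in their place "tool_from_camera" (4x4, takes a point from camera to tool coordinates, whose origin is the TCP and whose axes are the flange's). Camera axes: x right, y down, z forward; pixel columns grow to the right and rows downward; lengths in mm; the calibration is good to about 2 mm. A picture is of the moment at which its call begins: read the wrist's pose just before it. get_calibration takes no time and is no camera call.
- env.job_done(): hands the job in; it is judged then, once.
Trained networks look in the newest picture that a camera, given by its name, has taken for a name from the list of things; names that differ only in an ending like _2 or _b are one class to them, and where a whole thing is asked for, a point or a joint stands for the part that bears it (a point fixed in the world has none). Each returns a list of dicts, best first, with "confidence" (0 to 1); they miss things now and then, are a little off and sometimes report something else, mostly with a low value. They report only what shows in the picture. A call takes as long as a camera call.
- env.spot_in(camera, target): "bbox" ([centre column, centre row, width, height] as shares, 0 to 1, of the picture: columns of its width, rows of its height, round what is visible of it).
- env.cut_out(camera, target): "region" (480x640 bool, what is visible of it) and "bbox" ([centre column, centre row, width, height] as shares, 0 to 1, of the picture: columns of its width, rows of its height, round what is visible of it).
The state is a dict: "clock": time; "joint_positions": joint angles; "qvel": joint speeds; "joint_torque": joint torques, N m; "tool_pos": TCP position; "ee_rot": TCP orientation; "ft_force": force on the tool from outside, world axes, zero at the start; "ft_torque": the same for the moment, N m; "gripper_width": finger opening in mm; "grip_force": force on a finger pad.
Only numpy, scipy, OpenCV 4.12 (cv2) and the standard library are available. Lean on these libraries where they do the work, as an engineer would, in place of code of your own. Each camera call takes 0.05 s, during which the arm holds its last target. There are 200 camera calls.

## Working session

There is one attempt and no reset: what is moved stays moved. The work goes in short steps, Python scripts to look and compute and a tool call to move; the robot and the scene stay as the last step left them, time stands still between calls to the robot, and variables do not carry over. Pictures are saved under pics/ and viewed, at most 10 in all, crops included, and the job is handed in when it is done.

Besides the shell and the picture viewer there is one more tool, called after "Call:" as a command line: name --argument value ..., lists and objects as JSON in quotes. move_arm: Moves the arm, as the interface text tells. Its arguments: {"type":"object","properties":{"series":{"type":"array","items":{"type":"number"}},"force":{"type":"number"}},"required":["series"]}

```bash
mkdir -p pics; ls; python3 - <<'E'
from workcell import env
import cv2,numpy as np
for c in ("scene","side","wrist"):
    im=env.get_image(c); cv2.imwrite(f"pics/{c}0.png",im[:,:,::-1])
    k=env.get_calibration(c); print(c,{a:np.round(b,3).tolist() for a,b in k.items()})
    for t in ("solenoid_top","plug1_top","plug3_top","spool","valve_body"):
        print(t,[(np.round(np.array(d["bbox"])*[640,480,640,480],1).tolist(),round(d["confidence"],2)) for d in env.spot_in(c,t)][:6])
s=env.state();print(s["clock"],s["tool_pos"],np.round(s["ee_rot"],3).tolist())
E
```

```text
pics
scene {'fovy': 54.588, 'cx': 319.537, 'cy': 243.78, 'R': [[-0.021, 1.0, 0.001], [0.585, 0.013, -0.811], [-0.811, -0.017, -0.585]], 't': [1.575, -277.569, 1423.022]}
solenoid_top [([311.9, 266.1, 118.3, 69.6], 0.94)]
plug1_top [([277.3, 254.5, 13.6, 4.5], 0.4)]
plug3_top []
spool [([324.2, 262.4, 13.4, 21.7], 0.64)]
valve_body [([314.0, 265.8, 124.0, 69.4], 0.93)]
side {'fovy': 47.445, 'cx': 326.343, 'cy': 243.569, 'R': [[-0.951, -0.308, -0.004], [-0.194, 0.609, -0.769], [0.239, -0.731, -0.639]], 't': [526.106, 167.266, 1010.821]}
solenoid_top [([312.8, 265.2, 105.0, 97.0], 0.95)]
plug1_top [([316.0, 265.5, 111.1, 99.9], 0.37)]
plug3_top [([322.8, 260.3, 6.8, 4.0], 0.55)]
spool [([292.5, 251.3, 12.8, 17.6], 0.44)]
valve_body [([314.7, 265.2, 112.0, 100.1], 0.96)]
wrist {'fovy': 69.33, 'cx': 316.021, 'cy': 243.249, 'tool_from_camera': [[0.0, -0.964, -0.265, 65.904], [1.0, 0.0, -0.0, 0.041], [0.0, -0.265, 0.964, -143.006], [0.0, 0.0, 0.0, 1.0]]}
solenoid_top []
plug1_top []
plug3_top []
spool []
valve_body []
0.9 [170.78405146 601.23585927 231.34900744] [[-0.962, 0.273, 0.0], [0.273, 0.962, 0.0], [0.0, 0.0, -1.0]]
```

```bash
python3 - <<'E'
import cv2
a=cv2.imread("pics/scene0.png")[210:310,240:390]; b=cv2.imread("pics/side0.png")[200:330,240:390]
a=cv2.resize(a,None,fx=5.2,fy=5.2,interpolation=3);b=cv2.resize(b,None,fx=4.6,fy=4.6,interpolation=3)
cv2.imwrite("pics/a.png",a);cv2.imwrite("pics/b.png",b);print(a.shape,b.shape)
E
```

```text
(520, 780, 3) (598, 690, 3)
```

View pics/scene0.png

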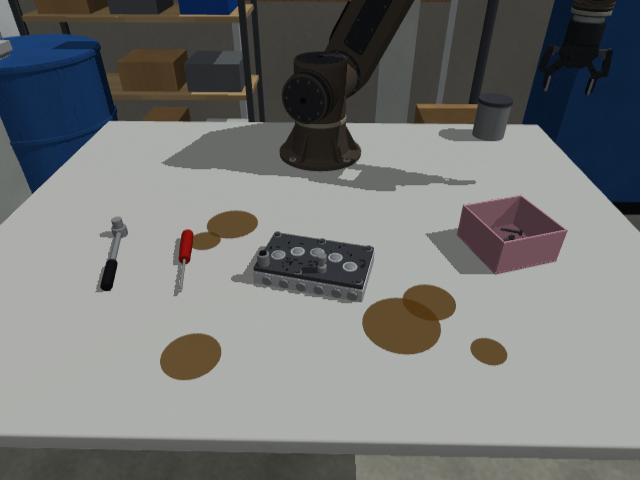

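View pics/a.png

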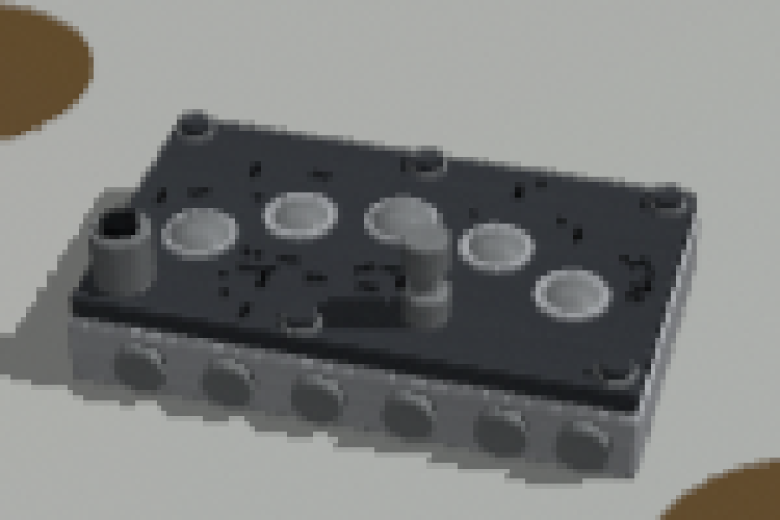

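View pics/b.png

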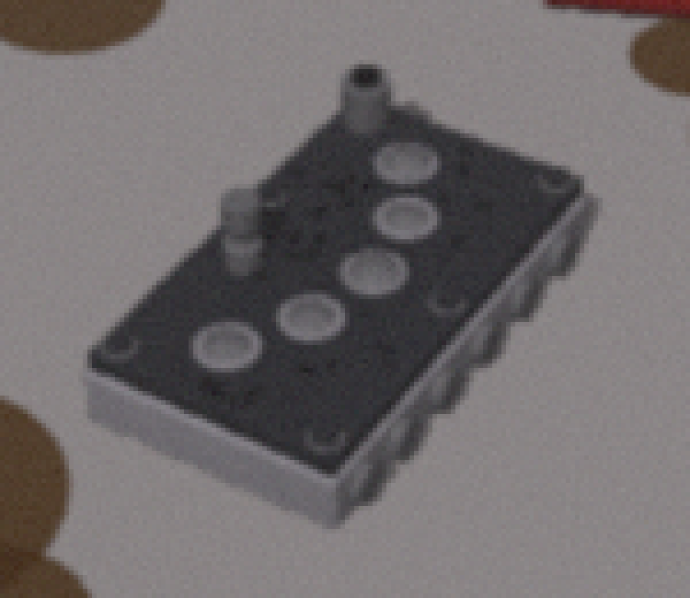

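```bash
cat >h.py <<'E'
from workcell import env
import numpy as np
def cam(c,s=None):
    k=env.get_calibration(c); f=240/np.tan(np.radians(k["fovy"]/2))
    if c=="wrist":
        T=np.array(k["tool_from_camera"]); R=np.array(s["ee_rot"])
        Rc=R@T[:3,:3]; o=R@T[:3,3]+np.array(s["tool_pos"])
    else:
        Rc=np.array(k["R"]).T; o=-Rc@np.array(k["t"])
    return f,k["cx"],k["cy"],Rc,o
def ray(c,px,z,s=None):
    f,cx,cy,Rc,o=cam(c,s)
    out=[]
    for u,v in px:
        d=Rc@np.array([(u-cx)/f,(v-cy)/f,1]); out.append(o+d*(z-o[2])/d[2])
    return np.array(out)
E
python3 - <<'E'
from h import *
a=np.array([(200,233),(300,215),(402,218),(497,246),(572,295)])/5.2+[240,210]
b=np.array([(407,162),(407,217),(374,271),(311,317),(227,346)])/4.6+[240,200]
for c,p in(("scene",a),("side",b)):
    P=ray(c,p,41); print(np.round(P,1).tolist(), np.round(np.linalg.norm(np.diff(P,axis=0),axis=1),1))
E
```

```text
[[571.3, -72.4, 41.0], [558.8, -34.3, 41.0], [559.9, 5.6, 41.0], [577.0, 42.6, 41.0], [606.6, 70.5, 41.0]] [40.  40.  40.8 40.6]
[[570.8, -70.5, 41.0], [558.6, -32.5, 41.0], [561.2, 7.3, 41.0], [577.8, 44.3, 41.0], [605.9, 72.6, 41.0]] [39.9 39.9 40.5 39.9]
```

Call:
move_arm --series '[0, -55, -47, 0, 0, 0, 0, 0, -55, -47, 0, 0, 0, 0, 0, -55, -47, 0, 0, 0, 0, 0, -55, -47, 0, 0, 0, 0, 0, -55, -47, 0, 0, 0, 0, 0, -55, -47, 0, 0, 0, 0, 0, -55, -47, 0, 0, 0, 0, 0, -55, -47, 0, 0, 0, 0]'

```text
clock: 1.57
tool_pos: [356.1, 321.9, 231.6]
ee_rot: [[-0.962, 0.273, 0.001], [0.273, 0.962, 0.0], [-0.0, 0.001, -1.0]]
ft_force: [0.9, 1.3, -0.1]
gripper_width: -0.2
grip_force: 0.0
```

Call:
move_arm --series '[0, -29, -25, 0, 0, 0, 0, 0, -29, -25, 0, 0, 0, 0, 0, -29, -25, 0, 0, 0, 0, 0, -29, -25, 0, 0, 0, 0, 0, -29, -25, 0, 0, 0, 0, 0, -29, -25, 0, 0, 0, 0, 0, -29, -25, 0, 0, 0, 0, 0, -29, -25, 0, 0, 0, 0]'

```text
clock: 2.23
tool_pos: [539.6, 43.2, 231.5]
ee_rot: [[-0.962, 0.274, 0.0], [0.274, 0.962, 0.0], [-0.0, 0.0, -1.0]]
ft_force: [1.1, 0.5, 0.2]
gripper_width: -0.0
grip_force: 0.0
```

Call:
move_arm --series '[0, -2, -2, 0, 0, 0, 0, 0, -2, -2, 0, 0, 0, 0, 0, -2, -2, 0, 0, 0, 0, 0, -2, -2, 0, 0, 0, 0]'

```text
clock: 2.57
tool_pos: [552.1, 20.9, 231.2]
ee_rot: [[-0.962, 0.274, -0.001], [0.274, 0.962, 0.0], [0.001, 0.0, -1.0]]
ft_force: [-0.5, 0.7, -0.1]
gripper_width: 0.2
grip_force: 0.0
```

```bash
python3 - <<'E'
from h import *
import cv2
s=env.state(); im=env.get_image("wrist"); cv2.imwrite("pics/w1.png",im[:,:,::-1])
np.save("pose.npy",np.c_[s["ee_rot"],s["tool_pos"]]); print(s["clock"],s["tool_pos"])
for t in ("plug1_top","plug5_top","spool","solenoid_top"):
    print(t,[(np.round(np.array(d["bbox"])*[640,480,640,480],1).tolist(),round(d["confidence"],2)) for d in env.spot_in("wrist",t)][:6])
# predicted pixels of side/scene mean
f,cx,cy,Rc,o=cam("wrist",s)
P=np.array([[571,-71.4,41],[558.7,-33.4,41],[560.5,6.4,41],[577.4,43.4,41],[606.2,71.5,41]])
q=(P-o)@Rc; print(np.round(np.c_[cx+f*q[:,0]/q[:,2],cy+f*q[:,1]/q[:,2]],1).tolist())
E
```

```text
2.5667 [552.10539225  20.88569794 231.16710787]
plug1_top [([233.2, 260.9, 19.9, 19.2], 0.61)]
plug5_top [([376.1, 257.5, 21.4, 18.9], 0.87)]
spool [([330.9, 287.6, 26.4, 20.4], 0.56), ([302.7, 240.5, 227.3, 143.9], 0.17)]
solenoid_top [([302.6, 242.2, 228.4, 144.9], 0.62), ([343.7, 238.8, 20.1, 20.9], 0.5)]
[[233.2, 260.2], [265.2, 238.9], [304.2, 230.0], [344.9, 236.0], [379.2, 255.3]]
```

View pics/w1.png

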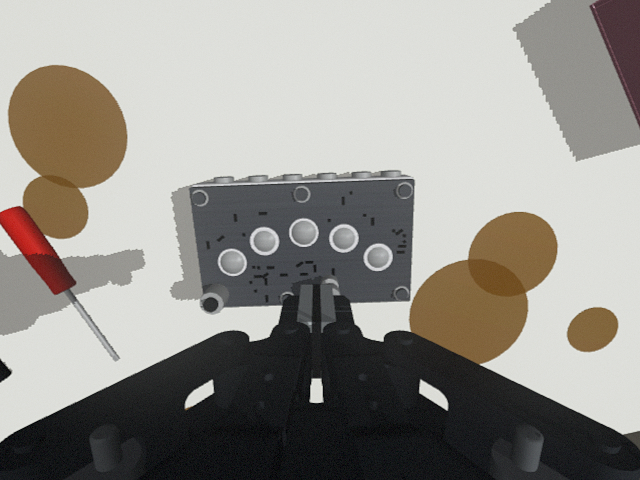

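Call:
move_arm --series '[0, -4.07, -7.94, 0, 0, 0, 0, 0, -4.07, -7.94, 0, 0, 0, 0, 0, -4.07, -7.94, 4, 0, 0, 0, 0, -4.07, -7.94, 8, 0, 0, 0, 0, -4.07, -7.94, 12, 0, 0, 0, 0, -4.07, -7.94, 15, 0, 0, 0, 0, -4.07, -7.94, 15, 0, 0, 0, 0, -4.07, -7.94, 15, 0, 0, 0]'

```text
clock: 3.48
tool_pos: [569.7, -66.4, 80.9]
ee_rot: [[-0.962, 0.273, -0.002], [0.273, 0.962, 0.001], [0.002, -0.0, -1.0]]
ft_force: [0.8, 0.0, 1.2]
gripper_width: -0.1
grip_force: 0.0
```

```bash
python3 - <<'E'
from h import *
import cv2
im=env.get_image("side"); cv2.imwrite("pics/s2.png",cv2.resize(im[140:340,190:440,::-1],None,fx=3,fy=3)); s=env.state();print(s["clock"],s["tool_pos"],s["ft_force"])
E
```

```text
3.5333 [570.59549304 -66.58085241  82.46528704] [-0.64842501  0.63433387  0.33203911]
```

View pics/s2.png

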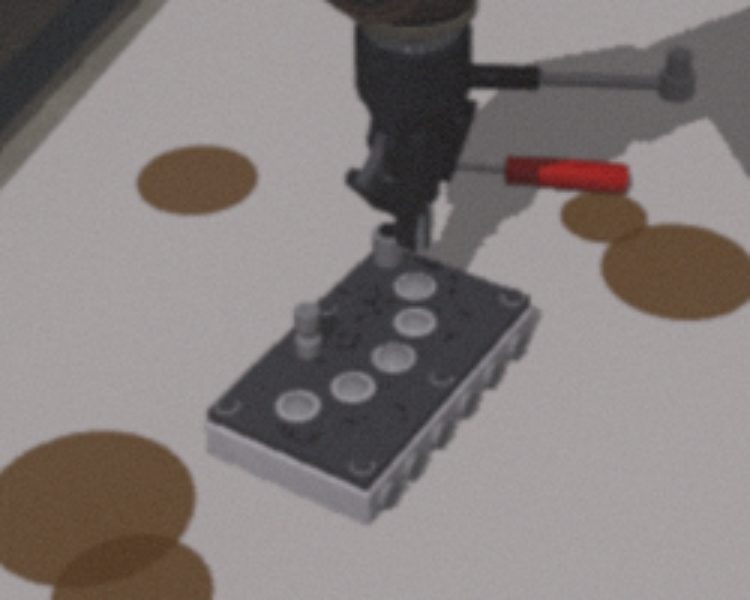

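The fingertips (about 412,240 in the crop) hang over plug 1 beside the can, and the spool is well clear. I'm going down slowly to just above the crown.

Call:
move_arm --series '[0, 0, 0, 1.0, 0, 0, 0, 0, 0, 0, 2.0, 0, 0, 0, 0, 0, 0, 2.6, 0, 0, 0, 0, 0, 0, 3.0, 0, 0, 0, 0, 0, 0, 3.2, 0, 0, 0, 0, 0, 0, 3.2, 0, 0, 0, 0, 0, 0, 3.2, 0, 0, 0, 0, 0, 0, 3.2, 0, 0, 0]'

```text
clock: 4.2
tool_pos: [570.2, -66.9, 49.6]
ee_rot: [[-0.962, 0.273, 0.0], [0.273, 0.962, 0.0], [-0.0, 0.0, -1.0]]
ft_force: [1.4, 1.1, 0.1]
gripper_width: 0.0
grip_force: 0.0
```

Down 8 mm to about 41.6.

Call:
move_arm --series '[0, 0, 0, 0.2, 0, 0, 0, 0, 0, 0, 0.4, 0, 0, 0, 0, 0, 0, 0.55, 0, 0, 0, 0, 0, 0, 0.7, 0, 0, 0, 0, 0, 0, 0.8, 0, 0, 0, 0, 0, 0, 0.8, 0, 0, 0, 0, 0, 0, 0.8, 0, 0, 0, 0, 0, 0, 0.8, 0, 0, 0]'

```text
clock: 4.87
tool_pos: [570.1, -66.9, 41.4]
ee_rot: [[-0.962, 0.273, 0.0], [0.273, 0.962, -0.0], [-0.0, 0.0, -1.0]]
ft_force: [1.5, -0.5, 3.3]
gripper_width: -0.3
grip_force: 1.3
```

Call:
move_arm --series '[0, 0.25, 0.36, 0, 0, 0, 0, 0, 0.57, 0.83, 0, 0, 0, 0, 0, 0.9, 1.3, 0, 0, 0, 0, 0, 1.22, 1.77, 0, 0, 0, 0, 0, 1.55, 2.24, 0, 0, 0, 0, 0, 1.85, 2.68, 0, 0, 0, 0, 0, 2.01, 2.91, 0, 0, 0, 0, 0, 2.01, 2.91, 0, 0, 0, 0]'

```text
clock: 5.53
tool_pos: [558.4, -32.6, 41.4]
ee_rot: [[-0.962, 0.273, -0.0], [0.273, 0.962, 0.0], [0.0, 0.0, -1.0]]
ft_force: [-0.8, 1.5, 3.3]
gripper_width: -0.3
grip_force: 1.6
```

Call:
move_arm --series '[0, 0.11, 0.48, 0, 0, 0, 0, 0, 0.24, 1.08, 0, 0, 0, 0, 0, 0.38, 1.7, 0, 0, 0, 0, 0, 0.52, 2.3, 0, 0, 0, 0, 0, 0.66, 2.9, 0, 0, 0, 0, 0, 0.79, 3.5, 0, 0, 0, 0, 0, 0.86, 3.81, 0, 0, 0, 0, 0, 0.86, 3.81, 0, 0, 0, 0]'

```text
clock: 6.2
tool_pos: [560.9, 6.5, 41.4]
ee_rot: [[-0.962, 0.273, 0.0], [0.273, 0.962, 0.0], [-0.0, 0.0, -1.0]]
ft_force: [-0.1, 1.5, 2.8]
gripper_width: 0.0
grip_force: 1.5
```

Call:
move_arm --series '[0, -0.07, 0.5, 0, 0, 0, 0, 0, -0.16, 1.12, 0, 0, 0, 0, 0, -0.26, 1.76, 0, 0, 0, 0, 0, -0.35, 2.4, 0, 0, 0, 0, 0, -0.44, 3.04, 0, 0, 0, 0, 0, -0.53, 3.68, 0, 0, 0, 0, 0, -0.58, 4.0, 0, 0, 0, 0, 0, -0.58, 4.0, 0, 0, 0, 0]'

```text
clock: 6.87
tool_pos: [577.7, 43.3, 41.4]
ee_rot: [[-0.962, 0.273, 0.001], [0.273, 0.962, 0.0], [-0.001, 0.0, -1.0]]
ft_force: [0.2, 2.0, 3.6]
gripper_width: -0.1
grip_force: 1.5
```

Call:
move_arm --series '[0, -0.25, 0.44, 0, 0, 0, 0, 0, -0.56, 1.0, 0, 0, 0, 0, 0, -0.88, 1.56, 0, 0, 0, 0, 0, -1.2, 2.12, 0, 0, 0, 0, 0, -1.52, 2.68, 0, 0, 0, 0, 0, -1.82, 3.23, 0, 0, 0, 0, 0, -1.97, 3.49, 0, 0, 0, 0, 0, -1.97, 3.49, 0, 0, 0, 0]'

```text
clock: 7.53
tool_pos: [606.5, 71.3, 41.4]
ee_rot: [[-0.962, 0.273, 0.001], [0.273, 0.962, 0.0], [-0.001, 0.001, -1.0]]
ft_force: [0.9, 1.5, 3.1]
gripper_width: 0.1
grip_force: 1.5
```

Call:
move_arm --series '[0, 0, 0, 0, 0, 0, 0, 0, 0, 0, -0.5, 0, 0, 0, 0, 0, 0, -2, 0, 0, 0, 0, 0, 0, -5, 0, 0, 0, 0, 0, 0, -8, 0, 0, 0, 0, 0, 0, -11, 0, 0, 0, 0, 0, 0, -14, 0, 0, 0, 0, 0, 0, -16, 0, 0, 0]'

```text
clock: 8.2
tool_pos: [605.9, 70.5, 204.4]
ee_rot: [[-0.962, 0.273, 0.002], [0.273, 0.962, 0.0], [-0.002, 0.001, -1.0]]
ft_force: [-0.0, -0.7, 1.1]
gripper_width: 0.2
grip_force: 0.0
```

```bash
python3 - <<'E'
from h import *
import cv2
a=env.get_image("side")[190:340,230:400,::-1]; b=env.get_image("wrist")[:,:,::-1]
cv2.imwrite("pics/s3.png",cv2.resize(a,None,fx=3.5,fy=3.5,interpolation=3)); cv2.imwrite("pics/w3.png",b); s=env.state();print(s["clock"],s["tool_pos"],s["ft_force"])
E
```

```text
8.3 [606.69641137  70.56552698 205.10000906] [ 0.93543527 -0.54774902 -0.21709136]
```

View pics/s3.png

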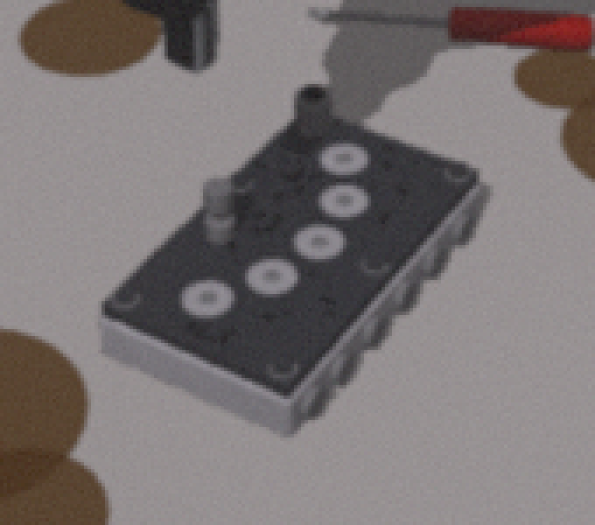

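View pics/w3.png

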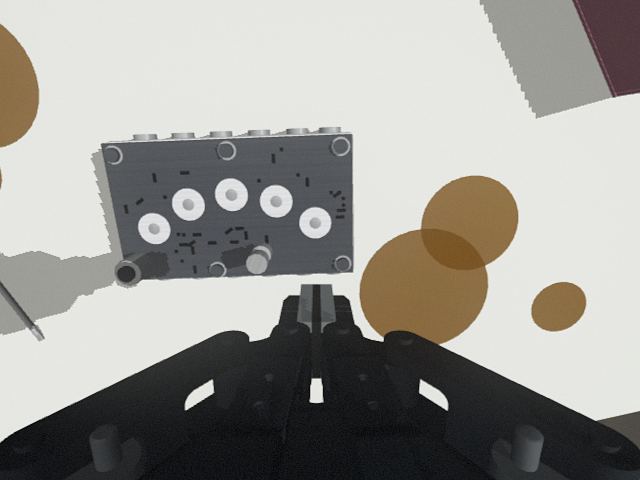

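All five plugs look equally sunk, with a small crown ring left showing: side crop (344,158) to (208,298), wrist (154,228) to (315,222). The spool is upright, the body hasn't moved and the fingers are clear.

```bash
python3 -c "
from workcell import env
print(env.job_done())"
```

```text
the job is handed in; nothing more can be done
None
```

I stroked all five plugs home in order from the solenoid end with about 3 N of contact force; the last pictures show them all sunk, the body and spool undisturbed, and the arm clear. I handed the job in at about 8 s, and no verdict came back.

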